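Clamp a clipper blade in the cam fixture

TASK

Lay the clipper blade set flat in the nest of the blade-setting fixture, then crank the red handle counter-clockwise (seen from above) until the follower rests in the flat dwell of the cam, so that the jaw keeps the blade clamped against the fence when you let go. Stop in the dwell: do not force the crank on up the shoulder behind it, which over-squeezes the blade, and leave the other things on the counter where they stand.

Things in the scene. Friction and masses are not known exactly. Their poses are not given: they have to be found in the camera images.
- fixture: Grey base plate 150 x 270 x 15 mm of the blade-setting fixture, fixed, but placed and turned anew each time. Origin on the counter; own z up, own y along the slide: upright camshaft at y = -80 mm, nest centre at y = +71, steel fence face at y = +88 (top 32 above the counter). The plate spans y = -157 to +113, x = -75 to +75. All axes given here at mechanism parts are parallel to these.
- nest (a point): Middle of the nest floor, 15 mm above the counter; axes as the fixture's. Open above: steel rails 6 mm high, inner faces at x = -27 and +27 mm; fence face at y = +17; face of the orange jaw, open, at y = -21. A clamped blade has its centre about 2 mm in +y of this point.
- blade: Loose clipper blade set, about 120 g: steel plate 46 (x) x 30 (y) x 8 mm high, on it a dark cutter 36 x 20 x 6, on that a black grip block 16 (x) x 20 (y) that reaches from 14 to 40 mm above the underside: grip it across x. Origin at the centre of the underside, z up. It goes in the nest flat with its x along the fixture's x, either way round.
- jaw: Orange jaw, 34 mm wide, 18 high; origin on the face towards the fence, 16 mm above the counter. The follower carries it through a spring (3.4 N/mm). Open, it is about 8 mm short of a blade at the fence. Once it meets the blade it stands still while the follower goes on and the squeeze grows, to 20 to 24 N in the dwell and, on the shoulder, by 3.4 N for each further mm.
- crank: Dark crank on the camshaft; origin on the upright shaft axis, 46 mm above the counter; own x points to the handle. Arm 16 mm wide, top 55 mm above the counter. Counter-clockwise from above closes the jaw. The brass cam below is clamped to the shaft at another angle each time (spread 1.4 rad): the crank's angle does not tell where the dwell is; it must be felt (or the cam and roller seen).
- shaft (a point): Point on the camshaft axis, 53 mm above the counter. Load at the handle, turned slowly, in order: free stretch (0.1 to 0.45 rad, 1 to 2 N); rise (1.7 rad, growing steadily to 8 to 12 N at its end; let go, it springs back); flat dwell (0.7 rad, load drops at once to 4 N or less, stays put); shoulder (climbs past 8 N; let go, it slips back; about 0.13 rad up it the blade is over-squeezed).
- handle (a point): Middle of the upright red handle pin: round, 18 mm in diameter, 65 mm from the shaft axis, from 55 to 107 mm above the counter; this point is 86 mm above the counter. Nothing else within its sweep is higher than 60 mm.
- mug: White shaving mug, 80 mm across, 85 mm high; a bystander, leave it. Origin at its underside, centre.
- lather_bowl: White lather bowl, 110 mm across, 55 mm high; a bystander, leave it. Origin at its underside, centre.
- tonic: Amber bottle, 52 mm across, 160 mm high; a bystander, leave it. Origin at its underside, centre.
- pomade: Red jar with white lid, 66 mm across, 45 mm high; a bystander, leave it. Origin at its underside, centre.
- driver: Screwdriver lying flat, 160 mm long; a bystander, leave it. Origin at its underside, mid-length.
- comb: Black comb lying flat, 150 x 28 x 4 mm; a bystander, leave it. Origin at its underside, mid-length.
- guide_comb: Red plastic guide comb, about 44 x 46 x 12 mm; a bystander, leave it. Origin at its underside, mid-length.
Mind the look-alikes: they are no part of the job. Several things look just like the blade: the one meant starts farthest from the robot's base.

How it is judged:
By the outcome, as a careful person would: the job done as asked, in the order asked, and still so for the second after the job is handed in, with the robot touching nothing.
It also fails if it takes over 72 s, if anything falls off the work surface, if the arm or the gripper's body presses on something with over 40 N, if the wrist force passes 120 N, or if a joint passes its speed limit or range.

ROBOT

A 6-joint arm with a two-finger parallel gripper is mounted at the origin on the work surface. World frame = base frame: x ahead of the robot, y to its left, z up, the work surface at z = 0. Lengths are in m, angles in rad, forces in N, time in s.
With the tool pointing down it reaches from about 0.35 to 0.975 m from the base axis. Payload 4.9 kg.
Tool frame: the origin (TCP) lies midway between the tips of the shut fingers; the grasp point (between the pads) lies 19 mm behind it; z points along the fingers, y is the line along which they close (so a half turn about z gives the same grasp; the last joint's range is limited). The gripper opens to 85 mm and grips with 20 to 120 N. Pads are 22 mm wide; open, the fingers measure 114 mm over their backs; the gripper's body (76 mm by 85 mm) begins 54 mm behind the grasp point. The pads swing forward as they close: fully open they stand 13 mm farther back than shut.
Start: joints at [-1.252, 0.053, 1.613, -0, 1.476, -0.119], TCP at [0.265, -0.566, 0.231] pointing down, gripper open.
Joint ranges: [-3.01, 3.01], [-1.01, 2.22], [0.06, 2.58], [-1.02, 4.17], [0.09, 2.62], [-3.14, 3.14]. Speed limits (rad/s): [2.57, 2.57, 3.14, 3.14, 3.14, 3.14].

INTERFACE

Orientations are given as a rotation vector (axis times angle).
In Python, from station import ctrl, optics, job gives the robot as it stands.
- The arm moves only by the shell command python3 -m jog 'ROWS' [OPENING] [FORCE]. ROWS is JSON, a list of rows, each a list of 2 entries, a list of its own where there are three numbers: the shift along the tool's x, y, z in m, then the turn, a rotation vector about the tool's x, y, z in rad. A call has 1 to 5 rows; each row is the pose to reach, as a shift and turn from the pose commanded when the call began, along the tool's axes at that moment; what a row does not reach only later rows make up. A row lasts 1/10 s, in which the tool goes at most 50 mm and 8.59 degrees, less where a joint would pass 70% of its speed; a pose out of reach is approached as far as the arm can. A call with a gripper value outside its range is refused whole. OPENING is the opening, from 0 (shut) to 1 (fully open), set as the call begins (- or left out, the last holds). The fingers move at their own pace and stop on an object; FORCE is the grip in N (left out, the last holds). Time passes only in rows, so rows that repeat a pose let the fingers close. It gives the time, the measured TCP pose, the force, the opening and the grip force at its end, in the units of the state.
- ctrl.get_obs(): the state, without advancing time (a new reading comes with each control period).
- optics.get_image(name): name is "scene" or "top" or "wrist"; returns a dict with "image" (420x560x3 uint8, blue, green, red), "fx", "fy", "cx", "cy" (pixels), "rvec" (rotation vector, rad) and "tvec" (3), from world to camera coordinates, as OpenCV has them; the wrist camera has in their place "mount" (4x4, takes a point from camera to tool coordinates, whose origin is the TCP and whose axes are the flange's). Camera axes: x right, y down, z forward; pixel columns grow to the right and rows downward; lengths in m; the calibration is good to about 2 mm. A picture is of the moment at which its call begins: read the wrist's pose just before it. There is no depth.
- job.finish_job(): hands the job in; it is judged then, once.
The state is a dict: "t": time; "q": joint angles; "dq": joint speeds; "effort": joint torques, N m; "tool_pos": TCP position; "tool_rot": TCP orientation; "contact_force": force on the tool from outside, world axes, zero at the start; "wrist_torque": the same for the moment, N m; "opening": finger opening in m; "grip_force": force on a finger pad.
Only numpy, scipy, OpenCV 4.12 (cv2) and the standard library are available. Lean on these libraries where they do the work, as an engineer would, in place of code of your own. Each camera call takes 0.05 s, during which the arm holds its last target. There are 200 camera calls.

## Working session

There is one attempt and no reset: what is moved stays moved. The work goes in short steps, Python scripts to look and compute and a shell command to move; the robot and the scene stay as the last step left them, time stands still between calls to the robot, and variables do not carry over. Pictures are saved under pics/ and viewed, at most 10 in all, crops included, and the job is handed in when it is done.

```bash
mkdir -p pics; ls; cat > h.py <<'E'
import numpy as np, cv2
from scipy.spatial.transform import Rotation as R
from station import ctrl, optics, job
def cam(n):
    o=ctrl.get_obs(); d=optics.get_image(n)
    K=np.array([[d['fx'],0,d['cx']],[0,d['fy'],d['cy']],[0,0,1]])
    if n=='wrist':
        T=np.eye(4);T[:3,:3]=R.from_rotvec(o['tool_rot']).as_matrix();T[:3,3]=o['tool_pos']
        C=T@np.array(d['mount']); Rw=C[:3,:3]; c=C[:3,3]
    else:
        Rm=R.from_rotvec(np.ravel(d['rvec'])).as_matrix(); Rw=Rm.T; c=-Rm.T@np.ravel(d['tvec'])
    return d['image'],K,Rw,c
def ray(uv,z,K,Rw,c):
    uv=np.atleast_2d(np.array(uv,float)); p=np.c_[uv,np.ones(len(uv))]@np.linalg.inv(K).T@Rw.T
    return c+p*((z-c[2])/p[:,2])[:,None]
def proj(P,K,Rw,c):
    p=(np.atleast_2d(P)-c)@Rw@K.T; return p[:,:2]/p[:,2:]
E
python3 - <<'E'
from h import *
for n in ['top','scene']:
    im,K,Rw,c=cam(n); cv2.imwrite(f'pics/{n}0.png',im); np.savez(f'pics/{n}0.npz',im=im,K=K,Rw=Rw,c=c); print(n,c,K[0,0])
o=ctrl.get_obs(); print(o)
E
```

```text
pics
top [3.64074515e-01 1.90091663e-04 1.02979544e+00] 395.55221550861205
scene [ 1.12414431 -0.51526499  0.80088498] 391.37714346928334
{'t': 0.1, 'q': array([-1.25199980e+00,  5.32664667e-02,  1.61418495e+00,  4.35815963e-05,
        1.47597437e+00, -1.19021912e-01]), 'dq': array([-0.00115615, -0.00227804, -0.0021299 ,  0.00077858, -0.00017983,
        0.0014416 ]), 'effort': array([ 3.00138026e-04, -3.94900811e+01, -3.71365178e+01, -9.20293201e-05,
        3.85876803e-03, -9.52222365e-06]), 'tool_pos': array([ 0.26479804, -0.56550755,  0.23018418]), 'tool_rot': array([-3.06483499e+00, -6.81840552e-01,  2.19212707e-04]), 'contact_force': array([-0.18109954,  0.03598095,  0.48130103]), 'wrist_torque': array([-0.03215875,  0.03613383,  0.02145641]), 'grip_force': 0.0, 'opening': 0.08565705536616484}
```

View pics/top0.png

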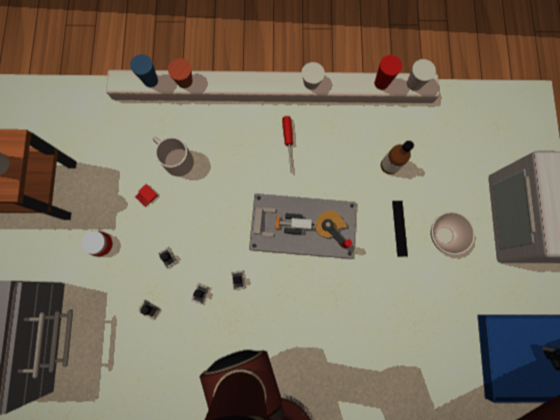

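View pics/scene0.png

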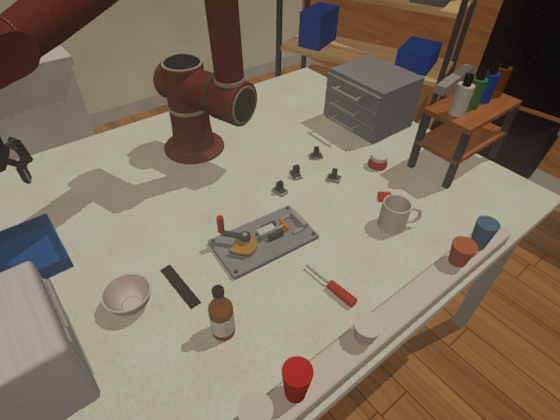

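Top view: four blade look-alikes at (168,257), (201,293), (238,280) and (149,309). The fixture is centred near (303,226), with the nest at left (265,222), the shaft near (330,226) and the red handle at (348,243). I'll compute distances from the base next and take a close crop.

```bash
python3 - <<'E'
from h import *
d=np.load('pics/top0.npz'); im=d['im'];K,Rw,c=d['K'],d['Rw'],d['c']
for uv in [(168,257),(201,293),(238,280),(149,309)]:
    p=ray(uv,.03,K,Rw,c)[0]; print(uv,p.round(3),np.hypot(*p[:2]).round(3))
    a=im[uv[1]-22:uv[1]+22,uv[0]-22:uv[0]+22]
# bolts at plate corners / plate contour
hsv=cv2.cvtColor(im,cv2.COLOR_BGR2HSV)
print(hsv[205,300],hsv[250,300],hsv[180,230],hsv[240,262])
m=((hsv[...,1]<40)&(hsv[...,2]<165)).astype(np.uint8)*255
m[:180]=0;m[270:]=0;m[:,:235]=0;m[:,370:]=0
cs,_=cv2.findContours(m,cv2.RETR_EXTERNAL,cv2.CHAIN_APPROX_SIMPLE); k=max(cs,key=cv2.contourArea)
r=cv2.minAreaRect(k); b=cv2.boxPoints(r); print(r); P=ray(b,.015,K,Rw,c); print(P.round(4), np.linalg.norm(P[1]-P[0]),np.linalg.norm(P[2]-P[1]))
red=((hsv[...,1]>150)&((hsv[...,0]<8)|(hsv[...,0]>172))&(hsv[...,2]>90)).astype(np.uint8); red[:225]=0;red[260:]=0;red[:,:330]=0;red[:,365:]=0
v,u=np.nonzero(red); print('red',u.mean(),v.mean(),len(u)); print(ray((u.mean(),v.mean()),.1,K,Rw,c))
a=cv2.resize(im[240:325,135:260],None,fx=6,fy=6,interpolation=cv2.INTER_CUBIC); bb=cv2.resize(im[185:265,240:365],None,fx=6,fy=6,interpolation=cv2.INTER_CUBIC)
cv2.imwrite('pics/crops.png',cv2.resize(np.vstack([a,bb]),None,fx=.6,fy=.6)) 
E
```

```text
(168, 257) [0.441 0.262 0.03 ] 0.513
(201, 293) [0.353 0.176 0.03 ] 0.394
(238, 280) [0.385 0.085 0.03 ] 0.394
(149, 309) [0.315 0.301 0.03 ] 0.435
[ 13  28 111] [ 13  27 114] [ 32  37 174] [ 10  27 113]
((303.49188232421875, 226.0950164794922), (106.23300170898438, 59.211483001708984), 4.864514350891113)
[[ 0.4583  0.0625  0.015 ]
 [ 0.6137  0.0519  0.015 ]
 [ 0.5911 -0.2274  0.015 ]
 [ 0.4361 -0.2089  0.015 ]] 0.15580209742277187 0.2802403287438224
red 347.93023255813955 242.6046511627907 43
[[ 0.47126579 -0.17853879  0.1       ]]
```

View pics/crops.png

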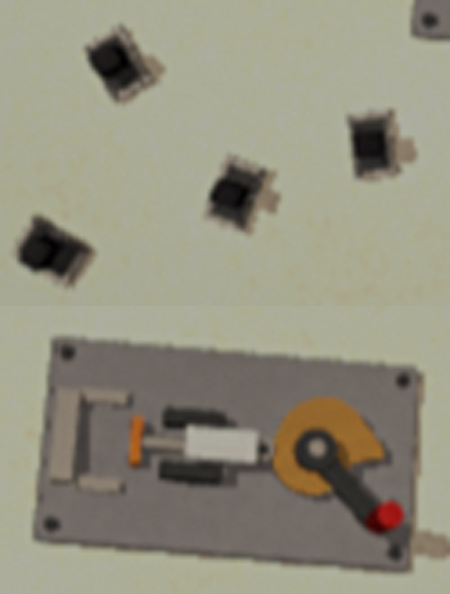

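Chosen blade: (168,257), 0.513 m from the base. The others are at 0.39 to 0.44 m. The crop confirms it is a blade with its x axis at a yaw of about 33°. The fixture's y axis points left. Moving over the blade now.

```bash

python3 -m jog '[[[0.026,-0.034,0],[0,0,0]],[[0.051,-0.068,0],[0,0,0]],[[0.077,-0.101,0],[0,0,0]],[[0.102,-0.135,0],[0,0,0]],[[0.1275,-0.169,0],[0,0,0]]]' 1
python3 -m jog '[[[0.026,-0.034,0],[0,0,0]],[[0.051,-0.068,0],[0,0,0]],[[0.077,-0.101,0],[0,0,0]],[[0.102,-0.135,0],[0,0,0]],[[0.1275,-0.169,0],[0,0,0]]]'
python3 -m jog '[[[0.026,-0.034,0],[0,0,0]],[[0.051,-0.068,0],[0,0,0]],[[0.077,-0.101,0],[0,0,0]],[[0.102,-0.135,0],[0,0,0]],[[0.1275,-0.169,0],[0,0,0]]]'
python3 -m jog '[[[0.026,-0.034,0],[0,0,0]],[[0.051,-0.068,0],[0,0,0]],[[0.077,-0.101,0],[0,0,0]],[[0.102,-0.135,0],[0,0,0]],[[0.1275,-0.169,0],[0,0,0]]]'
python3 -m jog '[[[0,0,0],[0,0,-0.14]],[[0,0,0],[0,0,-0.28]],[[0,0,0],[0,0,-0.42]],[[0,0,0],[0,0,-0.56]],[[0,0,0],[0,0,-0.7]]]'
python3 -m jog '[[[0,0,0],[0,0,-0.14]],[[0,0,0],[0,0,-0.28]],[[0,0,0],[0,0,-0.42]],[[0,0,0],[0,0,-0.56]],[[0,0,0],[0,0,-0.7]]]'
python3 -m jog '[[[0,0,0],[0,0,-0.14]],[[0,0,0],[0,0,-0.28]],[[0,0,0],[0,0,-0.31]],[[0,0,0],[0,0,-0.31]]]'
python3 - <<'E'
from h import *
im,K,Rw,c=cam('wrist'); cv2.imwrite('pics/w1.png',im); np.savez('pics/w1.npz',im=im,K=K,Rw=Rw,c=c)
o=ctrl.get_obs();print(o['tool_pos'],R.from_rotvec(o['tool_rot']).as_matrix().round(3),c,Rw.round(3))
print(proj([[.441,.262,0]],K,Rw,c))
E
```

```text
t: 0.6
tool_pos: [0.3087, -0.3571, 0.2306]
tool_rot: [-3.066, -0.681, 0.0]
contact_force: [1.3, 0.1, 0.0]
opening: 0.0856
grip_force: 0.0
t: 1.1
tool_pos: [0.3524, -0.1501, 0.2309]
tool_rot: [-3.067, -0.681, -0.0]
contact_force: [1.0, 0.5, 0.1]
opening: 0.0855
grip_force: 0.0
t: 1.6
tool_pos: [0.3962, 0.0571, 0.2311]
tool_rot: [3.066, 0.682, 0.0]
contact_force: [1.0, -1.0, 0.6]
opening: 0.0855
grip_force: 0.0
t: 2.1
tool_pos: [0.44, 0.2643, 0.2308]
tool_rot: [3.066, 0.683, -0.001]
contact_force: [0.6, -0.2, 0.1]
opening: 0.0853
grip_force: 0.0
t: 2.6
tool_pos: [0.4399, 0.2624, 0.2306]
tool_rot: [-2.642, -1.7, 0.002]
contact_force: [-0.5, -0.1, -0.5]
opening: 0.0851
grip_force: 0.0
t: 3.1
tool_pos: [0.4399, 0.2623, 0.2307]
tool_rot: [-1.898, -2.502, 0.001]
contact_force: [0.5, -0.3, -0.1]
opening: 0.0853
grip_force: 0.0
t: 3.5
tool_pos: [0.44, 0.2623, 0.2308]
tool_rot: [-1.498, -2.761, 0.001]
contact_force: [-0.5, 0.2, -0.1]
opening: 0.0855
grip_force: 0.0
[0.44001502 0.26230043 0.23080598] [[-0.545  0.839 -0.001]
 [ 0.839  0.545 -0.   ]
 [ 0.    -0.001 -1.   ]] [0.39337792 0.332851   0.37447672] [[ 0.838  0.517  0.177]
 [ 0.546 -0.792 -0.274]
 [-0.002  0.326 -0.945]]
[[280.34371017 169.65233148]]
```

View pics/w1.png

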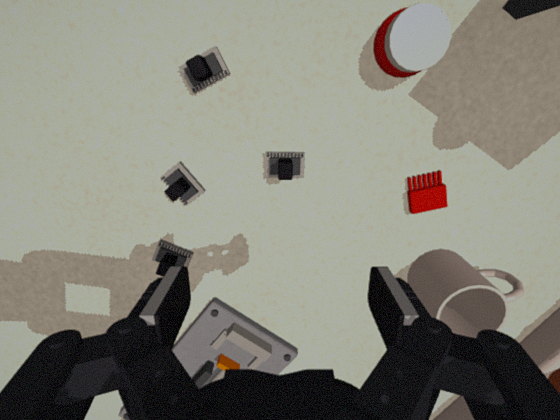

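The wrist view shows the target at (285,165), nearly aligned with the tool. The pomade at (415,40), guide comb (427,190) and mug (455,290) are all well clear. I'll measure the block's top and the plate's angle.

```bash
cat >> h.py <<'E'
def blade(im,K,Rw,c,win,z0=0.):
    u0,v0,u1,v1=win; s=im[v0:v1,u0:u1]
    g=s.max(2)
    m=(g<42).astype(np.uint8); n,l,st,ce=cv2.connectedComponentsWithStats(m); i=1+np.argmax(st[1:,4])
    k=max(cv2.findContours((l==i).astype(np.uint8),0,1)[0],key=cv2.contourArea)
    r=cv2.minAreaRect(k+np.array([u0,v0])); print('dark',r,st[i,4]); return r
E
python3 - <<'E'
from h import *
d=np.load('pics/w1.npz'); im,K,Rw,c=[d[k] for k in('im','K','Rw','c')]
s=im[145:190,255:315]; g=s.max(2)
print(g[::3,4:54:3])
cv2.imwrite('pics/b.png',cv2.resize(s,None,fx=10,fy=10,interpolation=cv2.INTER_NEAREST))
E
```

```text
[[177 173 175 176 176 174 176 176 174 174 176 176 174 175 173 178 174]
 [176 175 176 176 177 174 177 180 174 176 178 177 174 177 175 178 175]
 [174 175 166 141 143 151 153 150 151 149 153 156 161 165 165 174 175]
 [178 153 145  78  72  77  80 113 140 114 107  85  78  80  93 153 173]
 [175 170 151 133  42  44  54  67  63  81  82  55  48  54 100 149 176]
 [175 176 141 113  67  62  48  18  15   4  26  57  68  66 141 151 178]
 [175 170 144 113  65  64  46  36  30   7  25  44  75  64 142 154 176]
 [176 168 141 117  46  44  57  32  40  26  34  22  69  65 144 145 177]
 [172 177 142 109  50  43  42  28  17  30  31  36  70  65 149 171 176]
 [175 176 138 106  45  51  37  24  39  25  30  34  65  62 147 170 177]
 [177 176 137 115  92  94  80  18  27  41  29  50 123 127 146 168 175]
 [174 177 157 141 143 145 140  13  12  25  22 124 167 159 168 176 178]
 [174 177 177 146 148 145 142 164 181 183 180 179 174 173 172 176 175]
 [171 177 175 169 167 169 176 177 173 177 178 175 176 175 177 176 175]
 [175 175 176 176 177 177 177 173 178 175 174 176 178 176 176 175 176]]
```

View pics/b.png

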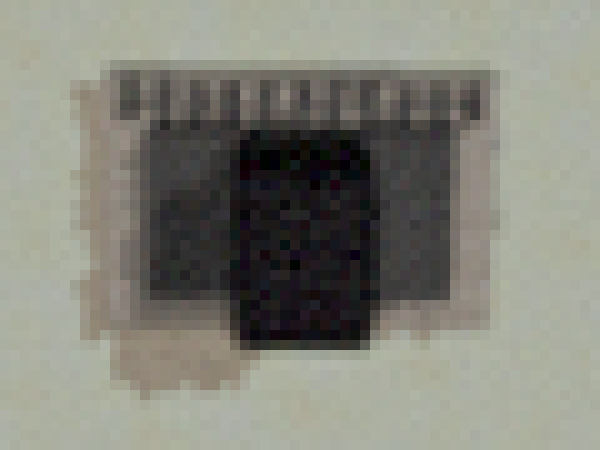

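```bash
python3 - <<'E'
from h import *
d=np.load('pics/w1.npz'); im,K,Rw,c=[d[k] for k in('im','K','Rw','c')]
P=ray([(266,152),(304.2,152),(304.2,177.7),(266,177.7)],.008,K,Rw,c); print(P.round(4)); m=P.mean(0);print('c',m)
print('yaw',np.degrees(np.arctan2(*(P[1]-P[0])[1::-1])),np.degrees(np.arctan2(*(P[2]-P[3])[1::-1])),[np.linalg.norm(P[i]-P[i-1]) for i in range(4)])
q=proj([m+[0,0,.032],m+[0,0,.006]],K,Rw,c); print('block top centre predicted',q)
T=np.array([[-.545,.839,0],[.839,.545,0],[0,0,-1]])
print('shift tool', T.T@(m-[.44,.2623,.008]))
E
```

```text
[[0.4145 0.2719 0.008 ]
 [0.4518 0.2963 0.008 ]
 [0.4693 0.2709 0.008 ]
 [0.431  0.2459 0.008 ]]
c [0.44163736 0.27125586 0.008     ]
yaw 33.1044017963216 33.11340142857464 [np.float64(0.030839321958066133), np.float64(0.04456202542134938), np.float64(0.030839772606941564), np.float64(0.04578401167018807)]
block top centre predicted [[285.60393526 171.19879901]
 [285.18633226 166.10390922]]
shift tool [ 6.62160708e-03  6.25468559e-03 -6.93889390e-18]
```

```bash

python3 -m jog '[[[0.006,0.006,0.04],[0,0,0]],[[0.0065,0.006,0.08],[0,0,0]],[[0.0065,0.006,0.12],[0,0,0]],[[0.0065,0.006,0.16],[0,0,0]],[[0.0065,0.006,0.18],[0,0,0]]]' 0.6
python3 -m jog '[[[0,0,0.01],[0,0,0]],[[0,0,0.02],[0,0,0]],[[0,0,0.028],[0,0,0]],[[0,0,0.032],[0,0,0]],[[0,0,0.032],[0,0,0]]]'
python3 -m jog '[[[0,0,0],[0,0,0]],[[0,0,0],[0,0,0]],[[0,0,0],[0,0,0]],[[0,0,0],[0,0,0]],[[0,0,0],[0,0,0]]]' 0 50
python3 -m jog '[[[0,0,0],[0,0,0]],[[0,0,0],[0,0,0]],[[0,0,0],[0,0,0]],[[0,0,0],[0,0,0]],[[0,0,0],[0,0,0]]]'
python3 - <<'E'
from h import *
im,K,Rw,c=cam('wrist'); cv2.imwrite('pics/w2.png',im)
E
```

```text
t: 4.05
tool_pos: [0.439, 0.27, 0.047]
tool_rot: [-1.497, -2.758, 0.008]
contact_force: [0.2, -1.1, 0.1]
opening: 0.0514
grip_force: 0.0
t: 4.55
tool_pos: [0.442, 0.2713, 0.0195]
tool_rot: [1.498, 2.761, 0.001]
contact_force: [-0.2, -0.4, -0.3]
opening: 0.0514
grip_force: 0.0
t: 5.05
tool_pos: [0.4425, 0.2715, 0.0202]
tool_rot: [1.497, 2.761, 0.002]
contact_force: [-0.1, -0.6, 5.0]
opening: 0.0147
grip_force: 50.2
t: 5.55
tool_pos: [0.4425, 0.2714, 0.0202]
tool_rot: [1.497, 2.761, 0.002]
contact_force: [0.2, -1.1, 5.6]
opening: 0.015
grip_force: 50.3
```

View pics/w2.png

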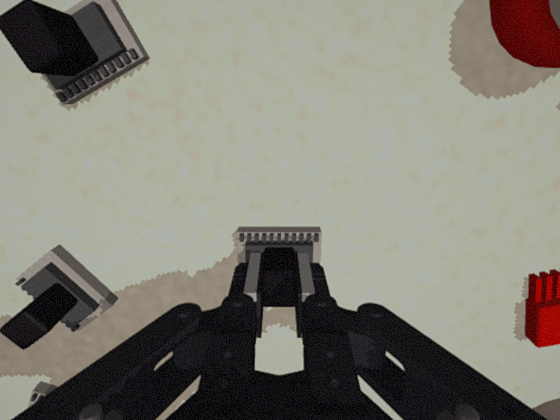

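```bash

python3 -m jog '[[[0,0,-0.02],[0,0,0]],[[0,0,-0.06],[0,0,0]],[[0,0,-0.10],[0,0,0]],[[0,0,-0.14],[0,0,0]],[[0,0,-0.18],[0,0,0]]]'
python3 -m jog '[[[-0.04,-0.012,0],[0,0,0.07]],[[-0.08,-0.023,0],[0,0,0.15]],[[-0.12,-0.035,0],[0,0,0.25]],[[-0.16,-0.046,0],[0,0,0.35]],[[-0.16,-0.046,0],[0,0,0.35]]]'
python3 - <<'E'
from h import *
o=ctrl.get_obs();T=R.from_rotvec(o['tool_rot']).as_matrix();print(o['tool_pos'],o['opening'],T.T@(np.array([.5326,-.025,.2])-o['tool_pos']),np.degrees(np.arctan2(T[1,0],T[0,0])))
E
```

```text
t: 6.1
tool_pos: [0.4408, 0.2708, 0.1997]
tool_rot: [-1.497, -2.761, 0.002]
contact_force: [0.3, 0.7, -1.3]
opening: 0.0151
grip_force: 49.4
t: 6.6
tool_pos: [0.4909, 0.1081, 0.1982]
tool_rot: [1.964, 2.452, -0.003]
contact_force: [-0.0, 0.7, -1.9]
opening: 0.0149
grip_force: 49.4
[0.49087073 0.10812581 0.19823223] 0.014877003540111407 [-0.13902798  0.01164493 -0.00159811] 102.61492326964328
```

```bash

python3 -m jog '[[[-0.04,0.003,0],[0,0,0.1]],[[-0.08,0.006,0],[0,0,0.2]],[[-0.12,0.010,0],[0,0,0.302]],[[-0.139,0.0116,0],[0,0,0.302]],[[-0.139,0.0116,0],[0,0,0.302]]]'
python3 - <<'E'
from h import *
im,K,Rw,c=cam('wrist'); cv2.imwrite('pics/w3.png',im); np.savez('pics/w3.npz',im=im,K=K,Rw=Rw,c=c)
o=ctrl.get_obs();T=R.from_rotvec(o['tool_rot']).as_matrix();print(o['tool_pos'],T.round(4),proj([[.5326,.0152,.015]],K,Rw,c))
E
```

```text
t: 7.1
tool_pos: [0.5329, -0.0223, 0.1982]
tool_rot: [-2.305, -2.133, 0.002]
contact_force: [-0.1, 0.5, -1.6]
opening: 0.015
grip_force: 49.4
[ 0.53260617 -0.02100047  0.19820981] [[ 7.600e-02  9.971e-01 -2.100e-03]
 [ 9.971e-01 -7.600e-02  1.000e-03]
 [ 8.000e-04 -2.200e-03 -1.000e+00]] [[276.94013527 142.92691972]]
```

View pics/w3.png

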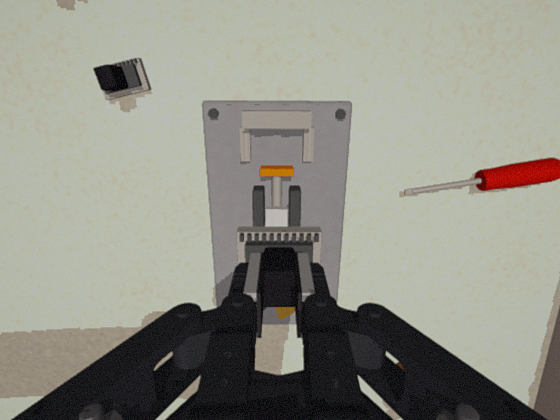

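The wrist view shows the nest clearly: fence (242–312, 110–130), rail inner edges near u≈249 and 303, orange jaw (277,171), and plate far corners (203,101) and (352,101). I'll fit the edges for an exact nest pose.

```bash
python3 - <<'E'
from h import *
d=np.load('pics/w3.npz'); im,K,Rw,c=[d[k] for k in('im','K','Rw','c')]; print('cam',c)
g=cv2.GaussianBlur(im,(3,3),0).astype(float).max(2)
print('rows rails', g[150,236:318:1].astype(int)); print('col fence',g[96:182,277].astype(int))
def edge(line,sgn): # subpixel strongest gradient
    dd=np.diff(line)*sgn; i=np.argmax(dd); j=np.arange(max(i-2,0),min(i+3,len(dd))); w=np.clip(dd[j],0,None); return (j*w).sum()/w.sum()+.5
L=[];Rr=[];Tt=[]
for v in list(range(150,215,3)):
    L.append((195+edge(g[v,195:225],-1),v)); Rr.append((330+edge(g[v,330:365],1),v))
for u in range(225,330,4): Tt.append((u,92+edge(g[92:112,u],-1)))
def fit(pts,z,lab):
    P=ray(pts,z,K,Rw,c)[:,:2]; vx,vy,x,y=cv2.fitLine(P.astype(np.float32),cv2.DIST_HUBER,0,.001,.001).ravel()
    print(lab,'pt',x,y,'yaw',np.degrees(np.arctan2(vy,vx)), 'rms',np.std((P-[x,y])@[-vy,vx])); return np.array([x,y]),np.array([vx,vy])
for p,l in((L,'L'),(Rr,'R'),(Tt,'T')): fit(p,.015,l)
il=[];ir=[]
for v in range(138,158,2):
    il.append((243+edge(g[v,243:256],-1),v)); ir.append((296+edge(g[v,296:309],1),v))
fit(il,.021,'railL');fit(ir,.021,'railR')
E
```

```text
cam [0.53900576 0.06154575 0.34188495]
rows rails [139 138 137 141 151 157 156 154 155 158 160 159 157 146 129 128 137 139
 138 137 138 137 137 137 138 137 136 137 137 137 137 137 137 138 138 137
 138 137 137 136 135 136 137 138 138 138 137 137 137 137 137 137 137 137
 137 137 137 137 137 138 138 139 139 139 139 132 121 131 151 158 156 156
 158 159 158 156 152 146 139 136 136 137]
col fence [185 186 186 179 158 135 127 131 134 135 136 137 137 133 132 144 156 158
 157 157 158 158 157 157 157 157 157 157 158 159 159 156 139 115 100  97
  97  98 106 124 136 138 139 139 139 138 138 137 137 138 138 138 136 135
 136 136 136 137 137 137 138 138 138 138 138 137 138 138 139 143 147 148
 155 173 186 189 188 188 190 181 161 151 156 159 158 158]
L pt 0.45474142 -0.013445313 yaw 85.322525 rms 0.00015589325232049592
R pt 0.60402113 -0.024802675 yaw 85.30588 rms 0.0001201979468683008
T pt 0.52847064 0.057654675 yaw -4.713837 rms 0.00010044037981780783
railL pt 0.5040887 0.014084444 yaw 84.608635 rms 0.00015669653144718048
railR pt 0.55933976 0.009865783 yaw 85.23899 rms 6.796470107011668e-05
```

```bash
python3 - <<'E'
from h import *
d=np.load('pics/w3.npz'); im,K,Rw,c=[d[k] for k in('im','K','Rw','c')]
g=cv2.GaussianBlur(im,(3,3),0).astype(float).max(2)
print(g[232,230:330].astype(int)); print(g[220:250,260].astype(int),g[220:250,300].astype(int))
o=ctrl.get_obs();T=R.from_rotvec(o['tool_rot']).as_matrix();p=o['tool_pos'];print(p)
for uv in [(238,227.5),(321,227.5)]:
    print(T.T@(ray(uv,p[2]-.0202+.008,K,Rw,c)[0]-p))
y=np.array([.0818,.9966,0]); t=np.array([.5321,.01516,0])-.0015*y
t[2]=p[2]; print('shift',T.T@(t-p),'yaw',np.degrees(np.arctan2(T[1,0],T[0,0])))
E
```

```text
[140 141 141 140 140 138 138 142 143 131 113 102 103 116 134 143 140 128
 118 115 120 131 140 141 133 121 113 112 119 132 140 136 123 114 111 117
 130 139 139 131 119 112 111 119 132 139 136 124 113 110 117 130 139 138
 130 120 112 112 120 131 138 134 122 113 110 116 130 139 135 123 113 110
 111 119 131 137 132 121 112 110 115 128 137 133 122 113 110 114 125 135
 136 134 134 135 136 136 137 138 139 138]
[ 71  71  72  72  71  74  86  98 101 100 102 116 140 154 155 152 151 153
 155 148 114  69  45  41  46  58  71  76  75  75] [102 104 103 102 102 104 109 108 103 100 101 109 113  95  74  74  81  79
  74  71  68  64  55  45  45  57  70  75  75  74]
[ 0.53260617 -0.02100047  0.19820981]
[ 0.01532402 -0.0223278   0.01226078]
[0.01535465 0.02237756 0.01216424]
shift [ 3.45174888e-02 -3.26174503e-03  3.52395383e-05] yaw 85.64102198973735
```

```bash

python3 -m jog '[[[0.0345,-0.0033,0],[0,0,0.006]],[[0.0345,-0.0033,0.03],[0,0,0.006]],[[0.0345,-0.0033,0.07],[0,0,0.006]],[[0.0345,-0.0033,0.11],[0,0,0.006]],[[0.0345,-0.0033,0.135],[0,0,0.006]]]'
python3 -m jog '[[[0,0,0],[0,0,0]],[[0,0,0],[0,0,0]],[[0,0,0],[0,0,0]]]'
python3 - <<'E'
from h import *
o=ctrl.get_obs();T=R.from_rotvec(o['tool_rot']).as_matrix();p=o['tool_pos']
y=np.array([.0818,.9966,0]); t=np.array([.5321,.01516,0])-.0015*y;t[2]=.0352
print(p,T.T@(t-p),'yaw',np.degrees(np.arctan2(T[1,0],T[0,0])),T[:,2])
E
```

```text
t: 7.65
tool_pos: [0.5294, 0.016, 0.0605]
tool_rot: [-2.304, -2.13, 0.005]
contact_force: [1.0, -0.5, -1.5]
opening: 0.0149
grip_force: 49.4
t: 7.95
tool_pos: [0.5339, 0.0143, 0.0666]
tool_rot: [2.307, 2.129, 0.004]
contact_force: [1.3, -0.3, -0.6]
opening: 0.0147
grip_force: 49.3
[0.53386676 0.01426412 0.0665882 ] [-0.00075044 -0.00195083  0.03138119] yaw 85.4112546949093 [ 3.66908123e-03 -2.24651410e-04 -9.99993244e-01]
```

```bash

python3 -m jog '[[[-0.0005,-0.0015,0.008],[0,0,0]],[[-0.0005,-0.0015,0.013],[0,0,0]],[[-0.0005,-0.0015,0.013],[0,0,0]],[[-0.0005,-0.0015,0.013],[0,0,0]],[[-0.0005,-0.0015,0.013],[0,0,0]]]'
python3 -m jog '[[[0,0,0],[0,0,0]],[[0,0,0],[0,0,0]],[[0,0,0],[0,0,0]]]'
python3 - <<'E'
from h import *
im,K,Rw,c=cam('wrist'); cv2.imwrite('pics/w4.png',im)
o=ctrl.get_obs();T=R.from_rotvec(o['tool_rot']).as_matrix();p=o['tool_pos']
y=np.array([.0818,.9966,0]); t=np.array([.5321,.01516,0])-.0015*y;t[2]=.0352
print(p,T.T@(t-p),'yaw',np.degrees(np.arctan2(T[1,0],T[0,0])),T[:,2])
E
```

```text
t: 8.45
tool_pos: [0.531, 0.0133, 0.0515]
tool_rot: [2.31, 2.129, 0.0]
contact_force: [-0.6, -0.8, -1.1]
opening: 0.0145
grip_force: 49.4
t: 8.75
tool_pos: [0.5309, 0.0134, 0.0514]
tool_rot: [2.31, 2.13, 0.0]
contact_force: [-0.4, -0.5, -1.6]
opening: 0.0147
grip_force: 49.4
[0.53088683 0.01338527 0.05137921] [0.00036681 0.00106239 0.01617934] yaw 85.35627491886062 [ 1.15507481e-04  1.45816919e-05 -9.99999993e-01]
```

View pics/w4.png

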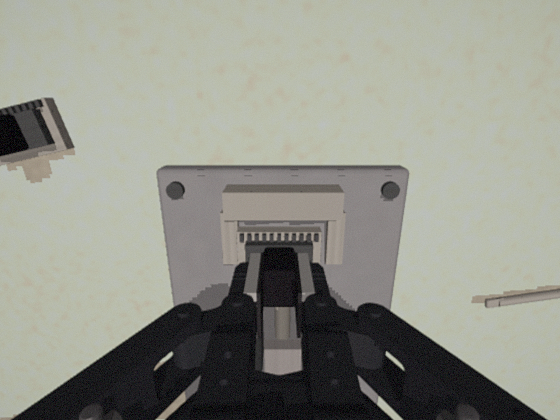

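The blade hangs squarely between the rails at (283,240), with the teeth just short of the fence. Lowering it to the floor.

```bash

python3 -m jog '[[[0,0.001,0.005],[0,0,0]],[[0,0.001,0.010],[0,0,0]],[[0,0.001,0.013],[0,0,0]],[[0,0.001,0.015],[0,0,0]],[[0,0.001,0.016],[0,0,0]]]'
python3 -m jog '[[[0,0,0.0005],[0,0,0]],[[0,0,0.001],[0,0,0]],[[0,0,0.001],[0,0,0]]]'
```

```text
t: 9.3
tool_pos: [0.5314, 0.0134, 0.0352]
tool_rot: [-2.309, -2.129, 0.002]
contact_force: [-4.0, 0.7, 4.9]
opening: 0.0149
grip_force: 50.3
t: 9.6
tool_pos: [0.5316, 0.0133, 0.0352]
tool_rot: [-2.309, -2.129, 0.001]
contact_force: [-5.5, -0.0, 7.1]
opening: 0.0146
grip_force: 50.5
```

```bash

python3 -m jog '[[[0,0,-0.0005],[0,0,0]],[[0,0,-0.0005],[0,0,0]],[[0,0,-0.0005],[0,0,0]],[[0,0,-0.0005],[0,0,0]],[[0,0,-0.0005],[0,0,0]]]' 0.5
python3 -m jog '[[[0,0,-0.02],[0,0,0]],[[0,0,-0.05],[0,0,0]],[[0,0,-0.09],[0,0,0]],[[0,0,-0.13],[0,0,0]],[[-0.03,0,-0.165],[0,0,0]]]'
python3 -m jog '[[[-0.02,0,0],[0,0,0]],[[-0.02,0,0],[0,0,0]],[[-0.02,0,0],[0,0,0]]]'
python3 - <<'E'
from h import *
im,K,Rw,c=cam('wrist'); cv2.imwrite('pics/w5.png',im);np.savez('pics/w5.npz',im=im,K=K,Rw=Rw,c=c)
o=ctrl.get_obs();T=R.from_rotvec(o['tool_rot']).as_matrix();p=o['tool_pos']
print(p,T.round(3),o['q'].round(2))
d=np.load('pics/top0.npz')
y=np.array([.0818,.9966,0]); n=np.array([.5321,.01516,0]); s=n-.151*y; print('shaft',s)
im2,K2,Rw2,c2=cam('top'); hsv=cv2.cvtColor(im2,cv2.COLOR_BGR2HSV)
red=((hsv[...,1]>150)&((hsv[...,0]<8)|(hsv[...,0]>172))&(hsv[...,2]>90)).astype(np.uint8); red[:190]=0;red[265:]=0;red[:,:310]=0;red[:,370:]=0
# full handle: top centroid at z .107 and base
v,u=np.nonzero(red); print(len(u),u.min(),u.max(),v.min(),v.max())
for z in(.085,.107): P=ray((u.mean(),v.mean()),z,K2,Rw2,c2)[0]; dd=P-s; print(P,np.hypot(dd[0],dd[1]),np.degrees(np.arctan2(dd[1],dd[0])))
E
```

```text
t: 10.1
tool_pos: [0.5319, 0.0133, 0.0347]
tool_rot: [2.31, 2.13, 0.0]
contact_force: [0.3, 0.1, 0.5]
opening: 0.0426
grip_force: 0.0
t: 10.6
tool_pos: [0.5297, -0.0149, 0.202]
tool_rot: [2.305, 2.134, 0.003]
contact_force: [1.1, -0.2, 0.1]
opening: 0.0428
grip_force: 0.0
t: 10.9
tool_pos: [0.5274, -0.0364, 0.1991]
tool_rot: [-2.31, -2.128, 0.0]
contact_force: [-0.6, 1.0, -0.2]
opening: 0.0426
grip_force: 0.0
[ 0.52715407 -0.03596413  0.19860678] [[ 0.081  0.997 -0.002]
 [ 0.997 -0.081  0.001]
 [ 0.001 -0.002 -1.   ]] [-0.21 -0.16  1.87  0.    1.43 -0.13]
shaft [ 0.5197482 -0.1353266  0.       ]
885 310 351 190 264
[ 0.50722454 -0.130218    0.085     ] 0.013525523901892017 157.80865897676938
[ 0.50389123 -0.12718139  0.107     ] 0.017826611461297655 152.81189674369696
```

View pics/w5.png

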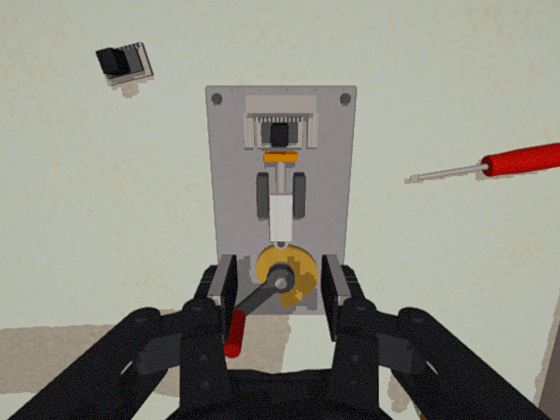

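The blade lies flat in the nest at (280,133), and the handle top is at (233,351). Next I refine the handle position and move above it, with the finger closing line tangential and tool x pointing at the shaft.

```bash

cat >> h.py <<'E'
S=np.array([.5197,-.1353,0])
def st():
    o=ctrl.get_obs();T=R.from_rotvec(o['tool_rot']).as_matrix();p=o['tool_pos'];d=p-S
    ft=T.T@o['contact_force']; psi=np.arctan2(T[1,0],T[0,0]); phi=np.arctan2(d[1],d[0])
    print('t',round(o['t'],2),'F_tool',ft.round(1),'phi',phi.round(3),'r',np.hypot(d[0],d[1]).round(4),'psi-pi',((psi-np.pi+np.pi)%(2*np.pi)-np.pi).round(3),'z',p[2].round(4),'op',o['opening'].round(4),'grip',round(o['grip_force'],1),'q',o['q'].round(2))
E
python3 -m jog '[[[-0.03,-0.009,0],[0,0,0.14]],[[-0.07,-0.02,0],[0,0,0.28]],[[-0.11,-0.033,0],[0,0,0.42]],[[-0.1466,-0.0443,0],[0,0,0.56]],[[-0.1466,-0.0443,0],[0,0,0.7]]]'
python3 -m jog '[[[0,0,0],[0,0,0.061]],[[0,0,0],[0,0,0.061]],[[0,0,0],[0,0,0.061]],[[0,0,0],[0,0,0.061]]]'
python3 - <<'E'
from h import *
st(); d=np.load('pics/w5.npz'); K,Rw,c=[d[k] for k in('K','Rw','c')]
im=d['im'];hsv=cv2.cvtColor(im,cv2.COLOR_BGR2HSV);m=(hsv[...,1]>150)&((hsv[...,0]<8)|(hsv[...,0]>172))&(hsv[...,2]>60);m[:300]=0;m[:,300:]=0
v,u=np.nonzero(m);print(u.min(),u.max(),v.min(),v.max())
P=ray((233,351),.107,K,Rw,c)[0];D=P-S;print(P,np.hypot(D[0],D[1]),np.arctan2(D[1],D[0]))
o=ctrl.get_obs();T=R.from_rotvec(o['tool_rot']).as_matrix();print(T.round(4),o['tool_pos'],T.T@(S+.065*np.array([np.cos(-2.414),np.sin(-2.414),0])+[0,0,.071]-o['tool_pos']))
E
```

```text
t: 11.5
tool_pos: [0.4702, -0.1813, 0.1987]
tool_rot: [-2.905, -1.195, 0.003]
contact_force: [0.2, 0.6, -0.9]
opening: 0.0423
grip_force: 0.0
t: 11.9
tool_pos: [0.4718, -0.1784, 0.1993]
tool_rot: [-2.934, -1.122, 0.001]
contact_force: [-0.6, -0.1, 0.0]
opening: 0.0425
grip_force: 0.0Traceback (most recent call last):
  File "<stdin>", line 2, in <module>
  File "h.py", line 28, in st
    print('t',round(o['t'],2),'F_tool',ft.round(1),'phi',phi.round(3),'r',np.hypot(d[0],d[1]).round(4),'psi-pi',((psi-np.pi+np.pi)%(2*np.pi)-np.pi).round(3),'z',p[2].round(4),'op',o['opening'].round(4),'grip',round(o['grip_force'],1),'q',o['q'].round(2))
                                                                                                                                                                                    ^^^^^^^^^^^^^^^^^^
AttributeError: 'float' object has no attribute 'round'
```

```bash
sed -i "s/o\['opening'\].round(4)/round(o['opening'],4)/" h.py
python3 - <<'E'
from h import *
st(); d=np.load('pics/w5.npz'); K,Rw,c=[d[k] for k in('K','Rw','c')]
P=ray((233,351),.107,K,Rw,c)[0];D=P-S;print(P,np.hypot(D[0],D[1]),np.arctan2(D[1],D[0]))
o=ctrl.get_obs();T=R.from_rotvec(o['tool_rot']).as_matrix();print(T.round(4),o['tool_pos'],T.T@(S+.065*np.array([np.cos(-2.414),np.sin(-2.414),0])+[0,0,.071]-o['tool_pos']))
E
```

```text
t 11.9 F_tool [-0.5 -0.4 -0. ] phi -2.409 r 0.0644 psi-pi -2.411 z 0.1993 op 0.0425 grip 0.0 q [-0.51 -0.22  1.92  0.    1.44  0.33]
[ 0.47141851 -0.17727856  0.107     ] 0.06397891468427633 -2.425912052082904
[[ 7.447e-01  6.674e-01 -7.000e-04]
 [ 6.674e-01 -7.447e-01  4.000e-04]
 [-2.000e-04 -8.000e-04 -1.000e+00]] [ 0.47180506 -0.1783941   0.19934652] [-0.00054368 -0.00022782  0.12834686]
```

```bash

python3 -m jog '[[[-0.0005,0,0.03],[0,0,0]],[[-0.0005,0,0.06],[0,0,0]],[[-0.0005,0,0.09],[0,0,0]],[[-0.0005,0,0.115],[0,0,0]],[[-0.0005,0,0.128],[0,0,0]]]'
python3 -m jog '[[[0,0,0],[0,0,0]],[[0,0,0],[0,0,0]],[[0,0,0],[0,0,0]],[[0,0,0],[0,0,0]],[[0,0,0],[0,0,0]]]' 0 30
python3 -c "from h import *;st()"
```

```text
t: 12.4
tool_pos: [0.47, -0.1782, 0.0691]
tool_rot: [-2.932, -1.12, 0.004]
contact_force: [0.0, 0.3, -0.5]
opening: 0.0426
grip_force: 0.0
t: 12.9
tool_pos: [0.4712, -0.1791, 0.0719]
tool_rot: [-2.935, -1.12, 0.0]
contact_force: [-0.7, 2.6, -5.7]
opening: 0.0172
grip_force: 30.0
t 12.9 F_tool [ 1.2 -2.5  5.7] phi -2.407 r 0.0653 psi-pi -2.413 z 0.0719 op 0.0172 grip 30.0 q [-0.51 -0.08  2.02  0.    1.2   0.33]
```

Gripped. Cranking in 0.2 rad calls (0.04 per row) and reading the load after each.

```bash

for i in 1 2 3 4; do
python3 -m jog '[[[0.0001,0.0026,0],[0,0,-0.04]],[[0.0002,0.0052,0],[0,0,-0.08]],[[0.0005,0.0078,0],[0,0,-0.12]],[[0.0008,0.0104,0],[0,0,-0.16]],[[0.0013,0.0129,0],[0,0,-0.2]]]' >/dev/null
python3 -c "from h import *;st()"; done
```

```text
t 13.4 F_tool [-0.  -1.8  3.6] phi -2.209 r 0.0655 psi-pi -2.211 z 0.0719 op 0.0174 grip 30.1 q [-0.52 -0.05  2.    0.    1.2   0.12]
t 13.9 F_tool [ 0.4 -3.8  3.5] phi -2.01 r 0.0658 psi-pi -2.011 z 0.0719 op 0.0172 grip 30.1 q [-0.52 -0.02  1.97 -0.    1.2  -0.08]
t 14.4 F_tool [-1.  -2.3  5.1] phi -1.813 r 0.066 psi-pi -1.812 z 0.0719 op 0.0174 grip 30.1 q [-0.51  0.01  1.94 -0.    1.2  -0.27]
t 14.9 F_tool [-0.5 -1.8  5. ] phi -1.615 r 0.0663 psi-pi -1.612 z 0.0719 op 0.0172 grip 30.1 q [-0.51  0.04  1.91 -0.    1.2  -0.46]
```

```bash

for i in 1 2 3 4; do
python3 -m jog '[[[0.0001,0.0026,0],[0,0,-0.04]],[[0.0002,0.0052,0],[0,0,-0.08]],[[0.0005,0.0078,0],[0,0,-0.12]],[[0.0008,0.0104,0],[0,0,-0.16]],[[0.0013,0.0129,0],[0,0,-0.2]]]' >/dev/null
python3 -c "from h import *;st()"; done
```

```text
t 15.4 F_tool [-0.8 -2.8  4.2] phi -1.419 r 0.0665 psi-pi -1.412 z 0.072 op 0.017 grip 30.1 q [-0.49  0.07  1.88 -0.    1.2  -0.65]
t 15.9 F_tool [-1.6 -2.3  5.9] phi -1.222 r 0.0667 psi-pi -1.212 z 0.072 op 0.0171 grip 30.0 q [-0.48  0.09  1.85 -0.    1.2  -0.84]
t 16.4 F_tool [-1.9 -3.1  6.5] phi -1.028 r 0.067 psi-pi -1.012 z 0.072 op 0.0169 grip 29.9 q [-0.46  0.11  1.83 -0.    1.2  -1.02]
t 16.9 F_tool [-3.6 -5.   7.1] phi -0.836 r 0.0672 psi-pi -0.813 z 0.0721 op 0.0174 grip 29.9 q [-0.44  0.13  1.81 -0.    1.2  -1.2 ]
```

```bash

for i in 1 2 3 4; do
python3 -m jog '[[[0,0.0013,0],[0,0,-0.02]],[[0.0001,0.0026,0],[0,0,-0.04]],[[0.0002,0.0039,0],[0,0,-0.06]],[[0.0002,0.0052,0],[0,0,-0.08]],[[0.0004,0.0065,0],[0,0,-0.1]]]' >/dev/null
python3 -c "from h import *;st()"; done
```

```text
t 17.4 F_tool [-5.6 -4.8  7.9] phi -0.738 r 0.0672 psi-pi -0.714 z 0.0721 op 0.0169 grip 29.8 q [-0.43  0.14  1.8  -0.    1.2  -1.29]
t 17.9 F_tool [-4.4 -8.9  6.1] phi -0.653 r 0.0671 psi-pi -0.613 z 0.0721 op 0.0171 grip 29.9 q [-0.42  0.14  1.8  -0.    1.2  -1.38]
t 18.4 F_tool [-5.  -4.   8.4] phi -0.544 r 0.0671 psi-pi -0.513 z 0.0722 op 0.0172 grip 29.8 q [-0.41  0.14  1.79 -0.    1.2  -1.47]
t 18.9 F_tool [-5.9 -4.4  9.8] phi -0.442 r 0.0671 psi-pi -0.413 z 0.0722 op 0.0172 grip 29.7 q [-0.4   0.15  1.79 -0.    1.2  -1.55]
```

The tangential load rose to about 9 N at φ≈-0.65, then dropped to about 4 N, which marks dwell entry at φ≈-0.6. I'll go on in small steps to its middle.

```bash

for i in 1 2 3; do
python3 -m jog '[[[0,0.001,0],[0,0,-0.015]],[[0,0.0019,0],[0,0,-0.03]],[[0.0001,0.0029,0],[0,0,-0.045]],[[0.0001,0.0032,0],[0,0,-0.05]]]' >/dev/null
python3 -c "from h import *;st()"; done
```

```text
t 19.3 F_tool [-6.  -4.1  8.9] phi -0.392 r 0.0671 psi-pi -0.363 z 0.0723 op 0.0172 grip 29.7 q [-0.39  0.15  1.79 -0.    1.2  -1.6 ]
t 19.7 F_tool [-6.3 -3.5 10.3] phi -0.342 r 0.0671 psi-pi -0.313 z 0.0723 op 0.017 grip 29.7 q [-0.39  0.15  1.79 -0.    1.2  -1.64]
t 20.1 F_tool [-6.2 -4.1 10. ] phi -0.293 r 0.0671 psi-pi -0.263 z 0.0723 op 0.0172 grip 29.6 q [-0.38  0.15  1.79 -0.    1.2  -1.69]
```

```bash

python3 -m jog '[[[0,0,0],[0,0,0]],[[0,0,0],[0,0,0]],[[0,0,0],[0,0,0]],[[0,0,0],[0,0,0]],[[0,0,0],[0,0,0]]]' 0.5
python3 -m jog '[[[0,0,-0.02],[0,0,0]],[[0,0,-0.05],[0,0,0]],[[0,0,-0.09],[0,0,0]],[[-0.01,0,-0.13],[0,0,0]],[[-0.03,0,-0.17],[0,0,0]]]'
python3 -m jog '[[[-0.02,0,0],[0,0,0]],[[-0.04,0,0],[0,0,0]],[[-0.04,0,0],[0,0,0]],[[-0.04,0,0],[0,0,0]]]'
python3 - <<'E'
from h import *
st(); im,K,Rw,c=cam('wrist'); np.savez('pics/w6.npz',im=im,K=K,Rw=Rw,c=c)
hsv=cv2.cvtColor(im,cv2.COLOR_BGR2HSV)
q=proj([[.5321,.0152,.03],S+[0,0,.05]],K,Rw,c);print('nest,shaft px',q)
n=max
m=((hsv[...,1]>150)&((hsv[...,0]<6)|(hsv[...,0]>172))&(hsv[...,2]>60)).astype(np.uint8)
N,l,s,ce=cv2.connectedComponentsWithStats(m)
for i in range(1,N):
    if s[i,4]>80:
        P=ray(ce[i],.086,K,Rw,c)[0]-S; print(s[i],ce[i].round(1),'r',np.hypot(P[0],P[1]),'phi',np.arctan2(P[1],P[0]))
cv2.imwrite('pics/w6.png',im)
E
```

```text
t: 20.6
tool_pos: [0.5825, -0.1528, 0.0723]
tool_rot: [0.411, 3.114, -0.0]
contact_force: [-0.8, -0.8, 0.7]
opening: 0.0426
grip_force: 0.0
t: 21.1
tool_pos: [0.6107, -0.1603, 0.2435]
tool_rot: [-0.411, -3.114, -0.0]
contact_force: [1.0, -0.4, 0.7]
opening: 0.0429
grip_force: 0.0
t: 21.5
tool_pos: [0.6494, -0.1708, 0.2411]
tool_rot: [-0.411, -3.113, -0.001]
contact_force: [0.5, -0.0, -0.0]
opening: 0.0427
grip_force: 0.0
t 21.5 F_tool [-0.5  0.1  0. ] phi -0.267 r 0.1344 psi-pi -0.263 z 0.2411 op 0.0427 grip 0.0 q [-0.37  0.16  1.49  0.    1.5  -1.68]
nest,shaft px [[430.17052841  14.0165065 ]
 [279.90869839  41.10162644]]
[268 104  20  22 334] [277.2 114.5] r 0.06577311842059437 phi -0.3006778771322924
[ 390  214   31   59 1078] [405.2 243.9] r 0.236777185227582 phi 0.3282266879372879
```

View pics/w6.png

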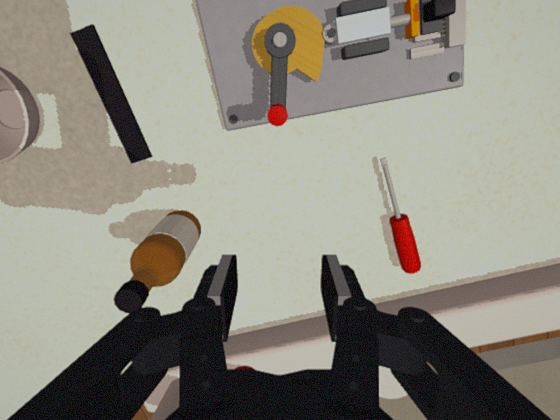

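The crank held at φ≈-0.30 after release: the handle is at (277,114) and the roller at (330,33) sits on the cam's flat. The tip of the shoulder, at (318,78), is still about 0.9 rad away. The orange jaw (412,18) is against the blade and the gripper is clear, so I'm handing in.

```bash
python3 -c "from station import job;print(job.finish_job())"
```

```text
the job is handed in; nothing more can be done
None
```

I laid the farthest blade flat in the nest and cranked the handle counter-clockwise about 0.3 rad into the dwell, where it held after release with the jaw on the blade. The job was handed in at about 21.5 s of the 72 s limit, and no verdict came back.

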